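# Set a glazed disc under the bench magnifier

## Task

Get the yellow-glazed disc ready for inspection: lay it gently, yellow side up, in the marked ring in the middle of the round viewing stand while the magnifier is still swung aside, never letting it drop. Then swing the magnifier arm round on its post so that the lens is centred over the disc, and leave it there. Leave the white discs, the brush and the jar where they lie.

Things in the scene. Friction and masses are not known exactly. Their poses are not given: they have to be found in the camera images.
- yellow_disc: flat round ceramic disc with a yellow glazed top, 54 mm across, 11 mm thick, about 50 g, lying flat and loose on the table, yellow side up; origin at the centre of its underside, z up
- white_disc_1: plain white fired clay disc, 54 mm across, 11 mm thick, lying flat loose on the table, a bystander; origin at the centre of its underside
- white_disc_2: plain white fired clay disc, 54 mm across, 11 mm thick, lying flat loose on the table, a bystander; origin at the centre of its underside
- viewing_stand: fixed round dark steel stand, 110 mm across the top, 40 mm high, narrower waist, a thin white ring 66 mm across painted on the middle of its flat top; origin at the centre of its underside
- stand_top (a point): centre of the stand's flat top, inside the painted ring, 40 mm above the table; z up
- magnifier_base: bench magnifier's fixed grey foot, 120 mm across and 18 mm high, carrying a 20 mm post; the hinge axis is vertical through its origin, the centre of its underside. The swinging arm on top lies between 200 and 228 mm above the table
- magnifier_arm (a joint): swing of the magnifier arm about its post, rad, from -0.7 to 1.9; it grows anticlockwise seen from above (carrying the lens to the robot's right, -y); at 0 the arm points along the foot's own -x. It starts swung aside, turns with light friction and stays where it is left. The lens passes over the stand's middle (within about 6 mm) at one angle, which differs from start to start
- lens_center (a point): centre of the round glass lens in its white frame (glass 100 mm, frame 118 mm across, 18 mm thick), 210 mm from the hinge axis, 214 mm above the table
- knob_grip (a point): grip point of the red upright round knob on top of the arm, 22 mm in diameter, rising to 268 mm above the table and clear from 222 mm up; this point is on its axis at 250 mm, 115 mm from the hinge axis on the line to the lens
- hinge_top (a point): top of the hinge hub (34 mm across), on the hinge axis, 228 mm above the table
- brush: loose paint brush with red handle, 170 mm long, a bystander lying on the table
- glaze_jar: loose closed jar with blue cap, 60 mm across and 75 mm high, a bystander; origin at the centre of its underside
Not all that is in view belongs to the job. Leave any turquoise look-alike of the yellow_disc alone. Of the things like the viewing_stand, leave any that is green; of the rest the larger one is meant.

How it is judged:
By the outcome, as a careful person would: the job done as asked, in the order asked, and still so for the second after the job is handed in, with the robot touching nothing.
It also fails if it takes over 64 s, if anything falls off the work surface, if the arm or the gripper's body presses on something with over 40 N, if the wrist force passes 120 N, or if a joint passes its speed limit or range.

## Robot

A 6-joint arm with a two-finger parallel gripper is mounted at the origin on the work surface. World frame = base frame: x ahead of the robot, y to its left, z up, the work surface at z = 0. Lengths are in mm, angles in rad, forces in N, time in s.
With the tool pointing down it reaches from about 250 to 775 mm from the base axis. Payload 4 kg.
Tool frame: the origin (TCP) lies at the centre of the arm's flange, where the gripper is bolted on; the fingertips stand 199 mm ahead of it and the grasp point (between the pads) lies 180 mm ahead of it (robot.tip_reach is the distance from the TCP to the fingertips, in mm); z points along the fingers, y is the line along which they close (so a half turn about z gives the same grasp; the last joint's range is limited). The gripper opens to 94 mm and grips with 3 to 60 N. Pads are 16 mm wide; open, the fingers measure 119 mm over their backs; the gripper's body (75 mm by 177 mm) begins 78 mm behind the grasp point.
Start: joints at [-1.353, 0.087, 1.371, -0, 1.684, -0.103], TCP at [173.423, -521.943, 404.706] pointing down, gripper open.
Joint ranges: [-3.1, 3.1], [-0.76, 2.03], [0.27, 2.55], [-1.08, 4.22], [0.17, 2.65], [-2.57, 2.57]. Speed limits (rad/s): [2.79, 2.79, 3.14, 3.14, 3.14, 3.14].

## Interface

Orientations are given as a rotation vector (axis times angle).
In Python, from workcell import robot, eyes, finder gives the robot as it stands.
- The arm moves only by the shell command python3 -m jog 'ROWS'. ROWS is JSON, a list that holds one entry, the list of rows, each a list of 7 numbers: the shift along the tool's x, y, z in mm, then the turn, a rotation vector about the tool's x, y, z in rad, then the opening, from 0 (shut) to 1 (fully open). In form: [[[dx, dy, dz, wx, wy, wz, hand], ...]]. A call has 1 to 20 rows; each row shifts and turns the commanded pose from where the row before left it, along the tool's axes as they then stand; what a row does not reach is not made up. A row lasts 1/8 s, in which the tool goes at most 62.5 mm and 10.7 degrees, less where a joint would pass 70% of its speed; a pose out of reach is approached as far as the arm can. A call with a gripper value outside its range is refused whole. The fingers move at their own pace and stop on an object; the grip force is fixed at half the most. Time passes only in rows, so rows that do not move let the fingers close. It gives the time, the measured TCP pose, the force, the opening and the grip force at its end, in the units of the state.
- robot.get_obs(): the state, without advancing time (a new reading comes with each control period).
- eyes.camera(name): name is "scene" or "top" or "wrist"; returns (picture, depth): 400x640x3 uint8, red, green, blue; 400x640 float32, mm along the optical axis (not along the pixel's ray), 0 where there is no reading.
- eyes.camera_model(name): a dict with "fx", "fy", "cx", "cy" (pixels), "R" (3x3) and "t" (3): a world point X has camera coordinates R X + t. Camera axes: x right, y down, z forward; pixel columns grow to the right and rows downward; lengths in mm; the calibration is good to about 2 mm. A picture is of the moment at which its call begins: read the wrist's pose just before it. camera_model takes no time and is no camera call; for the wrist camera it gives the pose at the moment of the call.
- robot.hand_in(): hands the job in; it is judged then, once.
Trained networks look in the newest picture that a camera, given by its name, has taken for a name from the list of things; names that differ only in an ending like _2 or _b are one class to them, and where a whole thing is asked for, a point or a joint stands for the part that bears it (a point fixed in the world has none). Each returns a list of dicts, best first, with "confidence" (0 to 1); they miss things now and then, are a little off and sometimes report something else, mostly with a low value. They report only what shows in the picture. A call takes as long as a camera call. They do not tell look-alikes from the thing itself.
- finder.search_frame(query, camera): "xyz" ([x, y, z] in mm, in the coordinates of the camera as it stood for that picture, good to about 4 mm: the middle of the surface that is visible of it).
The state is a dict: "time": time; "joints": joint angles; "joint_velocities": joint speeds; "joint_efforts": joint torques, N m; "tcp_pos": TCP position; "ee_rot": TCP orientation; "force": force on the tool from outside, world axes, zero at the start; "wrist_torque": the same for the moment, N m; "finger_gap": finger opening in mm; "grip_force": force on a finger pad.
Only numpy, scipy, OpenCV 4.12 (cv2) and the standard library are available. Lean on these libraries where they do the work, as an engineer would, in place of code of your own. Each camera call takes 0.05 s, during which the arm holds its last target. There are 200 camera calls.

## Working session

There is one attempt and no reset: what is moved stays moved. The work goes in short steps, Python scripts to look and compute and a shell command to move; the robot and the scene stay as the last step left them, time stands still between calls to the robot, and variables do not carry over. Pictures are saved under pics/ and viewed, at most 10 in all, crops included, and the job is handed in when it is done.

```bash
mkdir -p pics
cat > h.py <<'E'
import numpy as np, cv2
from workcell import robot, eyes, finder
def shot(cam,fn):
    m=eyes.camera_model(cam); p,d=eyes.camera(cam)
    cv2.imwrite('pics/'+fn+'.png',p[:,:,::-1]); np.savez('pics/'+fn+'.npz',p=p,d=d,R=m['R'],t=m['t'],k=[m['fx'],m['fy'],m['cx'],m['cy']])
    return m,p,d
def tow(m,c): return np.array(m['R']).T@(np.array(c)-np.array(m['t']))
def cloud(m,d):
    v,u=np.mgrid[:d.shape[0],:d.shape[1]]
    c=np.stack([(u-m['cx'])/m['fx']*d,(v-m['cy'])/m['fy']*d,d],-1)
    w=(c-np.array(m['t']))@np.array(m['R']); w[d<=0]=np.nan; return w
E
python3 - <<'E'
from h import *
for c in ['top','scene']:
    m,p,d=shot(c,c+'0')
    print(c,tow(m,[0,0,0]))
    for q in ['yellow_disc','viewing_stand','lens_center','knob_grip','magnifier_base','hinge_top']+(['glaze_jar','brush'] if c=='top' else []):
        print(q,[(np.round(tow(m,r['xyz'])).tolist(),round(r['confidence'],2)) for r in finder.search_frame(q,c)])
print(robot.get_obs())
a=cv2.imread('pics/top0.png')
E
```

```text
top [ 304.95001977   -1.38183516 1300.11293668]
yellow_disc [([541.0, 210.0, 9.0], 0.67), ([595.0, 308.0, 11.0], 0.6), ([684.0, 325.0, 9.0], 0.51)]
viewing_stand [([432.0, -5.0, 41.0], 0.89), ([442.0, 126.0, 33.0], 0.73), ([376.0, -168.0, 42.0], 0.62)]
lens_center [([612.0, -207.0, 216.0], 0.84)]
knob_grip [([614.0, -206.0, 215.0], 0.96)]
magnifier_base [([624.0, -156.0, 216.0], 0.75)]
hinge_top [([612.0, -207.0, 211.0], 0.64), ([433.0, -2.0, 38.0], 0.63)]
glaze_jar [([589.0, -416.0, 75.0], 0.86)]
brush [([460.0, -295.0, 15.0], 0.83), ([612.0, -207.0, 217.0], 0.17)]
scene [1031.98619382  771.41410759  883.87786437]
yellow_disc [([599.0, 315.0, 13.0], 0.85), ([694.0, 333.0, 10.0], 0.69), ([549.0, 211.0, 8.0], 0.61)]
viewing_stand [([445.0, 8.0, 40.0], 0.83), ([388.0, -153.0, 40.0], 0.64), ([457.0, 137.0, 28.0], 0.59)]
lens_center [([630.0, -189.0, 220.0], 0.71)]
knob_grip [([634.0, -189.0, 218.0], 0.88)]
magnifier_base [([640.0, -41.0, 190.0], 0.89)]
hinge_top [([626.0, -187.0, 214.0], 0.64)]
{'time': 0.8, 'joints': array([-1.35310050e+00,  8.71823236e-02,  1.37069430e+00,  2.03561946e-05,
        1.68359371e+00, -1.03119419e-01]), 'joint_velocities': array([-0.00152627, -0.00076186,  0.00045309, -0.00107616, -0.00099031,
        0.00044202]), 'joint_efforts': array([-8.14059113e-04, -3.39988160e+01, -3.02577889e+01,  7.17500830e-02,
        2.34411343e-02,  1.80267683e-06]), 'tcp_pos': array([ 173.42514823, -521.94018247,  404.71844279]), 'ee_rot': array([3.10114172e+00, 5.01761325e-01, 4.27196305e-05]), 'force': array([ 0.23092032, -0.06662828, -0.24962018]), 'wrist_torque': array([ 0.01508226, -0.04760473, -0.01872118]), 'grip_force': 0.0, 'finger_gap': 94.12033919650065}
```

View pics/top0.png

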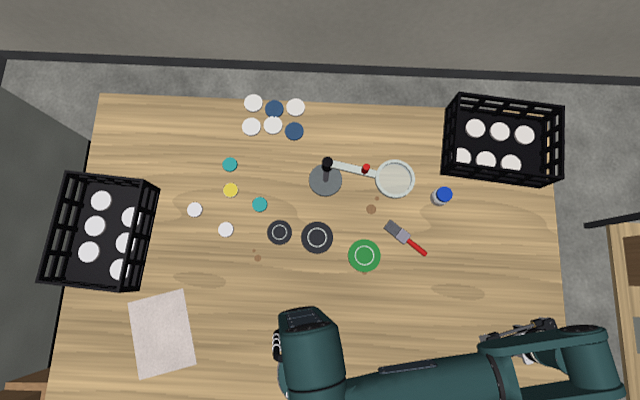

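View pics/scene0.png

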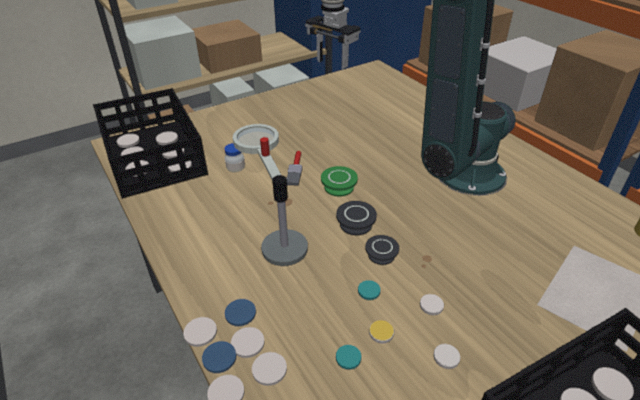

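Top view: the yellow disc is at (230,190) and its turquoise look-alikes are at (229,164) and (260,204), to be left alone. White discs are at (194,210) and (225,229). The stand candidates are small dark (279,232), large dark (317,237) and green (364,255). The large dark one fits: it is not green, and it is the larger of the rest. The knob is at (366,168), the lens at (394,179) and the hub at (327,163). The scene view agrees: yellow (381,331), large dark stand (356,216).

```bash
cat > meas.py <<'E'
from h import *
def run(cam,fn):
    z=np.load('pics/'+fn+'.npz'); k=z['k']; m=dict(fx=k[0],fy=k[1],cx=k[2],cy=k[3],R=z['R'],t=z['t'])
    w=cloud(m,z['d']); hsv=cv2.cvtColor(z['p'],cv2.COLOR_RGB2HSV); H,S,V=[hsv[...,i].astype(int) for i in range(3)]
    Z=w[...,2]
    def rep(n,mask):
        mask=mask&np.isfinite(Z)
        P=w[mask]
        if len(P)==0: return print(cam,n,'none')
        c,r=cv2.minEnclosingCircle(P[:,:2].astype(np.float32))
        print(cam,n,len(P),'mean',P.mean(0).round(1),'circ',np.round(c,1),round(r,1),'zmed',round(float(np.median(P[:,2])),1))
    near=lambda x,y,r:np.hypot(w[...,0]-x,w[...,1]-y)<r
    rep('yellow',(H>20)&(H<32)&(S>130)&near(595,210,150)&(Z<25)&(Z>5))
    rep('turq',(H>80)&(H<98)&(S>100)&near(541,210,50)&(Z<25)&(Z>5))
    rep('stand',near(436,0,75)&(Z>34)&(Z<46))
    rep('ring',near(436,0,75)&(Z>34)&(Z<46)&(V>150))
    rep('lens',near(616,-200,80)&(Z>200)&(Z<235))
    rep('knob',((H<8)|(H>172))&(S>140)&near(630,-120,90)&(Z>228)&(Z<280))
    rep('knobtop',((H<8)|(H>172))&(S>140)&near(630,-120,90)&(Z>262)&(Z<280))
    rep('hub',near(650,0,60)&(Z>205)&(Z<240)&(V<70))
    rep('foot',near(650,0,90)&(Z>12)&(Z<25))
if __name__=='__main__':
    run('top','top0'); run('scene','scene0')
    a=cv2.imread('pics/top0.png')
    c=cv2.resize(a[140:280,175:415],None,fx=3.3,fy=3.3,interpolation=cv2.INTER_CUBIC); cv2.imwrite('pics/crop.png',c)
E
python3 meas.py
```

```text
top yellow 132 mean [594.1 314.1  10.9] circ [594.5 315.1] 24.9 zmed 10.8
top turq 159 mean [545.6 205.2  10.6] circ [545.6 206. ] 25.8 zmed 10.8
top stand 794 mean [433.5  -1.4  39.6] circ [433.9  -1.2] 54.9 zmed 39.6
top ring 68 mean [4.338e+02 1.000e-01 3.920e+01] circ [427.5   6.8] 44.9 zmed 39.3
top lens 1249 mean [ 605.  -217.8  217.6] circ [ 615.6 -199.9] 79.8 zmed 217.2
top knob 53 mean [ 619.4 -134.1  262.8] circ [ 621.1 -134.8] 10.5 zmed 266.1
top knobtop 40 mean [ 621.2 -134.8  266.7] circ [ 621.5 -134.9] 10.3 zmed 266.8
top hub 106 mean [642.  -22.7 225.1] circ [643.4 -24.6] 17.9 zmed 226.6
top foot 692 mean [636.2 -21.3  17. ] circ [643.4 -22.4] 60.1 zmed 16.9
scene yellow 336 mean [594.4 313.5  10.4] circ [594.1 312.6] 26.3 zmed 10.5
scene turq 317 mean [550.  208.8  10. ] circ [548.4 208.4] 26.9 zmed 10.0
scene stand 905 mean [438.6   2.3  38.8] circ [436.3  -1.1] 57.5 zmed 38.8
scene ring 24 mean [442.    3.2  39.3] circ [437.5  -0.9] 33.4 zmed 39.9
scene lens 1015 mean [ 612.6 -216.   217. ] circ [ 614.7 -199.9] 79.8 zmed 216.4
scene knob 120 mean [ 628.  -128.7  250.9] circ [ 626.3 -132.9] 11.2 zmed 250.9
scene knobtop 34 mean [ 626.3 -131.9  265.8] circ [ 625.  -133.5] 10.4 zmed 265.8
scene hub 204 mean [650.5 -15.3 220.4] circ [649.2 -25.8] 22.9 zmed 224.1
scene foot 1111 mean [650.5 -14.5  16.5] circ [647.1 -20.8] 61.6 zmed 16.6
```

View pics/crop.png

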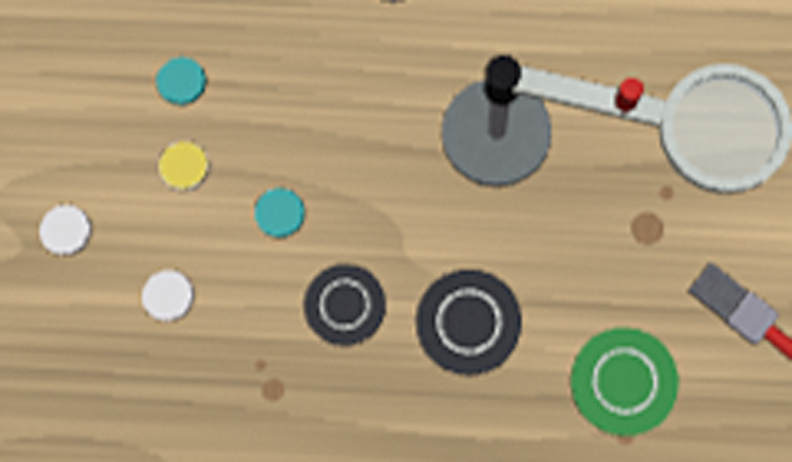

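The crop confirms it: yellow disc at (183,165), with a turquoise disc above it and another to its lower right. The large dark stand with the white ring is at (468,321), next to a smaller dark one and a green one. The measurements fit the known sizes:
- Yellow disc ≈ (594,314), z 11
- Stand ≈ (434.5,-1), z 40
- Hinge ≈ (645,-23)
- Knob ≈ (623,-134), 113 mm from the hinge
- Hinge to stand 211 mm

First I turn the tool to align with the world axes, then travel to above the disc.

```bash
python3 -m jog '[[[0,0,0,0,0,0.16,1],[0,0,0,0,0,0.16,1],[23,-46,0,0,0,0,1],[23,-46,0,0,0,0,1],[23,-46,0,0,0,0,1],[23,-46,0,0,0,0,1],[23,-46,0,0,0,0,1],[23,-46,0,0,0,0,1],[23,-46,0,0,0,0,1],[23,-46,0,0,0,0,1],[23,-46,0,0,0,0,1],[23,-46,0,0,0,0,1],[23,-46,0,0,0,0,1],[23,-46,0,0,0,0,1],[23,-46,0,0,0,0,1],[23,-46,0,0,0,0,1],[23,-46,0,0,0,0,1],[23,-46,0,0,0,0,1],[23,-46,0,0,0,0,1],[23,-46,0,0,0,0,1]]]'
python3 - <<'E'
from h import *
m,p,d=shot('wrist','w1'); import meas; meas.run('wrist','w1')
o=robot.get_obs(); print(o['time'],o['tcp_pos'],o['ee_rot'],o['joints'])
E
```

```text
time: 3.3
tcp_pos: [587.4, 308.0, 404.6]
ee_rot: [3.141, 0.001, 0.001]
force: [-0.1, -0.3, 0.7]
finger_gap: 94.0
grip_force: 0.0
wrist yellow 1507 mean [595.6 312.9  11. ] circ [595.3 313.1] 25.3 zmed 11.0
wrist turq 1493 mean [549.7 206.2  10.9] circ [549.1 206.7] 26.5 zmed 11.0
wrist stand 912 mean [480.7   7.1  39.2] circ [472.3   1.6] 41.4 zmed 39.7
wrist ring none
wrist lens none
wrist knob none
wrist knobtop none
wrist hub none
wrist foot 6807 mean [645.8  -6.1  17.6] circ [647.1 -23.5] 59.7 zmed 17.7
3.35 [588.77559672 312.89062455 401.70290731] [-3.13780240e+00 -8.67497270e-03  1.36792994e-03] [0.402609   0.35194353 1.06112002 0.00386698 1.7278604  1.96848215]
```

View pics/w1.png

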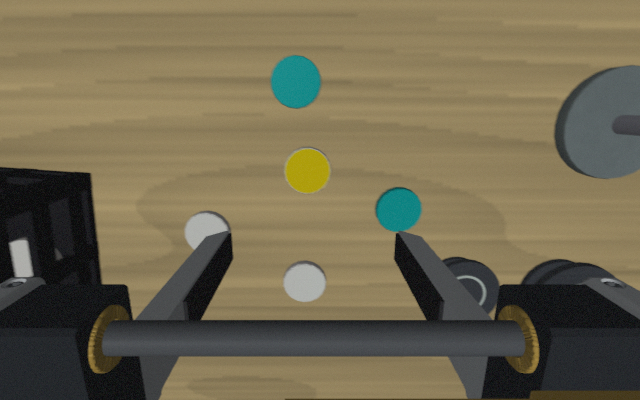

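The wrist view shows the yellow disc at (307,170), with turquoise discs at (296,82) and (398,209) and a white one at (207,232); they are all clear of the finger line. The wrist camera puts yellow at (595.4,313), which agrees with the other cameras. I correct, descend partway and let it settle.

```bash
python3 -m jog '[[[3.8,-3,30,0,0,0,1],[3.8,-3,40,0,0,0,1],[0,0,40,0,0,0,1],[0,0,30,0,0,0,1],[0,0,0,0,0,0,1],[0,0,0,0,0,0,1]]]'
python3 - <<'E'
from h import *
m,p,d=shot('wrist','w2'); import meas; meas.run('wrist','w2')
o=robot.get_obs(); print(o['time'],o['tcp_pos'],o['ee_rot'])
E
```

```text
time: 4.1
tcp_pos: [594.8, 312.4, 266.2]
ee_rot: [-3.141, -0.001, -0.003]
force: [-0.1, 0.1, 0.7]
finger_gap: 94.1
grip_force: 0.0
wrist yellow 3481 mean [595.5 312.   11. ] circ [595.1 312.2] 25.6 zmed 11.0
wrist turq 1616 mean [558.3 197.2  10.8] circ [551.4 202.1] 26.1 zmed 11.0
wrist stand none
wrist ring none
wrist lens none
wrist knob none
wrist knobtop none
wrist hub none
wrist foot none
4.15 [594.91981488 312.55625878 267.07818317] [-3.14015444e+00 -1.17512661e-03 -5.64426301e-03]
```

```bash
python3 -m jog '[[[0,0,25,0,0,0,1],[0,0,20,0,0,0,1],[0,0,12,0,0,0,1],[0,0,5,0,0,0,1],[0,0,0,0,0,0,1],[0,0,0,0,0,0,1]]]'; python3 -m jog '[[[0,0,0,0,0,0,0.5],[0,0,0,0,0,0,0.5],[0,0,0,0,0,0,0.5],[0,0,0,0,0,0,0.5],[0,0,0,0,0,0,0.5],[0,0,0,0,0,0,0.5]]]'
```

```text
time: 4.9
tcp_pos: [594.7, 312.5, 203.6]
ee_rot: [-3.141, -0.001, -0.002]
force: [-0.0, 0.4, 0.1]
finger_gap: 94.0
grip_force: 0.0
time: 5.65
tcp_pos: [594.3, 312.4, 202.6]
ee_rot: [3.142, 0.001, -0.0]
force: [-0.6, -0.3, 0.3]
finger_gap: 53.1
grip_force: 30.0
```

```bash
python3 -m jog '[[[0,0,-8,0,0,0,0.5],[0,0,-20,0,0,0,0.5],[0,0,-35,0,0,0,0.5],[0,0,-40,0,0,0,0.5],[-10,20,-40,0,0,0,0.5],[-20,39,-30,0,0,0,0.5],[-20,39,-20,0,0,0,0.5],[-20,39,-7,0,0,0,0.5],[-20,39,0,0,0,0,0.5],[-20,39,0,0,0,0,0.5],[-20,39,0,0,0,0,0.5],[-18,36,0,0,0,0,0.5],[-12,24,0,0,0,0,0.5],[0,0,0,0,0,0,0.5],[0,0,0,0,0,0,0.5],[0,0,0,0,0,0,0.5]]]'
python3 - <<'E'
from h import *
m,p,d=shot('wrist','w3'); import meas; meas.run('wrist','w3')
o=robot.get_obs(); print(o['time'],o['tcp_pos'],o['ee_rot'])
E
```

```text
time: 7.65
tcp_pos: [434.9, -1.0, 403.0]
ee_rot: [-3.141, -0.003, -0.001]
force: [-0.5, 0.9, -0.3]
finger_gap: 53.3
grip_force: 30.0
wrist yellow none
wrist turq 2233 mean [547.9 202.5  10.6] circ [548.  203.3] 27.0 zmed 10.6
wrist stand 6772 mean [447.7  -4.2  39.9] circ [436.7  -4.1] 54.9 zmed 39.9
wrist ring 491 mean [446.1  -4.2  40.2] circ [436.8  -3.8] 32.8 zmed 40.2
wrist lens none
wrist knob none
wrist knobtop none
wrist hub none
wrist foot 2217 mean [602.7 -25.1  17.3] circ [613.9 -25.1] 49.5 zmed 17.4
7.7 [434.92031187  -1.00263551 402.78391667] [-3.14144283e+00 -3.56500581e-03 -1.72335558e-04]
```

View pics/w3.png

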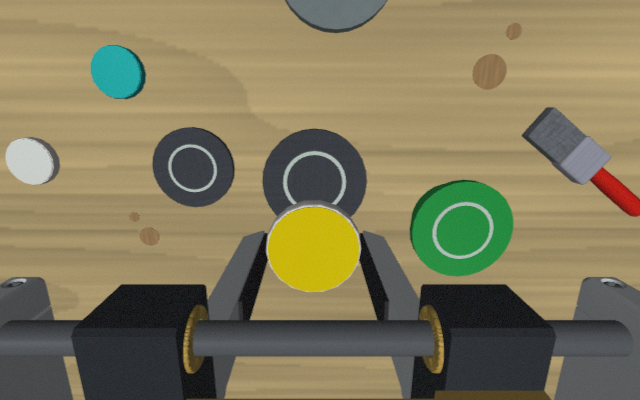

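The wrist view shows the held yellow disc level at (313,249) in front of the large dark stand, whose ring is at (315,182). Measured ring: (436.8,-3.8), radius 32.8, z 40.2, which matches. Next I measure the held disc in the same picture.

Run:
```python
from h import *
z=np.load('pics/w3.npz'); k=z['k']; m=dict(fx=k[0],fy=k[1],cx=k[2],cy=k[3],R=z['R'],t=z['t'])
w=cloud(m,z['d']); hsv=cv2.cvtColor(z['p'],cv2.COLOR_RGB2HSV)
M=(hsv[...,0]>20)&(hsv[...,0]<32)&(hsv[...,1]>150)&(w[...,2]>150)&np.isfinite(w[...,2])
M[:,:240]=0;M[:,380:]=0;M[310:]=0
P=w[M]; P=P[abs(P[:,2]-np.median(P[:,2]))<8]; print(len(P),P.mean(0),cv2.minEnclosingCircle(P[:,:2].astype(np.float32)))
A=np.c_[P[:,:2],np.ones(len(P))]; print(np.linalg.lstsq(A,P[:,2],rcond=None)[0])
```

```text
6006 [436.44284711  -2.58969788 211.40213161] ((435.682373046875, -2.3312952518463135), 25.734573364257812)
[ 1.95576723e-03 -1.14507691e-03  2.10545586e+02]
```

```bash
python3 -m jog '[[[0.8,1.2,15,0,0,0,0.5],[0,0,30,0,0,0,0.5],[0,0,35,0,0,0,0.5],[0,0,35,0,0,0,0.5],[0,0,22,0,0,0,0.5],[0,0,12,0,0,0,0.5],[0,0,5,0,0,0,0.5],[0,0,2,0,0,0,0.5],[0,0,0,0,0,0,0.5],[0,0,0,0,0,0,0.5],[0,0,0,0,0,0,0.5]]]'; python3 -m jog '[[[0,0,1,0,0,0,0.5],[0,0,1,0,0,0,0.5],[0,0,0.7,0,0,0,0.5],[0,0,0,0,0,0,0.5],[0,0,0,0,0,0,0.5],[0,0,0,0,0,0,0.5]]]'
```

```text
time: 9.07
tcp_pos: [435.6, -3.0, 247.2]
ee_rot: [3.141, 0.001, 0.002]
force: [-0.1, 0.5, -1.1]
finger_gap: 53.1
grip_force: 30.0
time: 9.82
tcp_pos: [435.4, -3.0, 244.0]
ee_rot: [3.141, 0.001, 0.0]
force: [-0.6, 1.1, -0.3]
finger_gap: 53.0
grip_force: 30.0
```

```bash
python3 -m jog '[[[0,0,0.5,0,0,0,0.5],[0,0,0.5,0,0,0,0.5],[0,0,0,0,0,0,0.5],[0,0,0,0,0,0,0.5]]]';  python3 -m jog '[[[0,0,0.4,0,0,0,0.5],[0,0,0,0,0,0,0.5],[0,0,0,0,0,0,0.5]]]'
```

```text
time: 10.32
tcp_pos: [435.4, -2.9, 243.0]
ee_rot: [3.142, 0.001, 0.0]
force: [0.1, 0.8, -0.9]
finger_gap: 53.1
grip_force: 30.0
time: 10.7
tcp_pos: [435.4, -2.9, 242.6]
ee_rot: [3.141, 0.001, 0.0]
force: [0.0, 0.0, -0.6]
finger_gap: 52.8
grip_force: 30.0
```

```bash
python3 -m jog '[[[0,0,0.3,0,0,0,0.5],[0,0,0,0,0,0,0.5],[0,0,0,0,0,0,0.5]]]';  python3 -m jog '[[[0,0,0.3,0,0,0,0.5],[0,0,0,0,0,0,0.5],[0,0,0,0,0,0,0.5]]]'
```

```text
time: 11.08
tcp_pos: [435.4, -2.9, 242.6]
ee_rot: [3.141, 0.001, 0.0]
force: [-0.6, 0.1, 3.0]
finger_gap: 53.2
grip_force: 30.0
time: 11.45
tcp_pos: [435.4, -3.0, 242.5]
ee_rot: [3.141, 0.001, 0.0]
force: [-2.9, 0.2, 4.4]
finger_gap: 52.9
grip_force: 30.0
```

Contact is felt at 3–4 N. I release and lift straight up.

```bash
python3 -m jog '[[[0,0,0,0,0,0,0.6],[0,0,0,0,0,0,0.65],[0,0,0,0,0,0,0.7],[0,0,0,0,0,0,0.75],[0,0,0,0,0,0,0.75],[0,0,-8,0,0,0,0.75],[0,0,-20,0,0,0,0.75],[0,0,-40,0,0,0,0.75],[0,0,-50,0,0,0,0.75],[0,0,-50,0,0,0,0.75],[0,0,-40,0,0,0,0.75],[0,0,-25,0,0,0,0.75],[0,0,-10,0,0,0,0.75],[0,0,0,0,0,0,0.75],[0,0,0,0,0,0,0.75]]]'
python3 - <<'E'
from h import *
for c,f in (('wrist','w4'),('top','t4'),('scene','s4')):
    m,p,d=shot(c,f); w=cloud(m,d); hsv=cv2.cvtColor(p,cv2.COLOR_RGB2HSV); Z=w[...,2]
    n=np.hypot(w[...,0]-436,w[...,1]+3)<70
    for nm,M in (('yel',(hsv[...,0]>20)&(hsv[...,0]<32)&(hsv[...,1]>130)&n&(Z>44)&(Z<60)),('stand',n&(Z>34)&(Z<45))):
        P=w[M]
        if len(P)>5: print(c,nm,len(P),P.mean(0).round(1),cv2.minEnclosingCircle(P[:,:2].astype(np.float32)))
import meas; meas.run('top','t4'); meas.run('scene','s4')
print(robot.get_obs()['tcp_pos'])
E
```

```text
time: 13.32
tcp_pos: [435.4, -2.9, 483.5]
ee_rot: [-3.141, -0.001, 0.004]
force: [-1.2, 0.5, -0.1]
finger_gap: 70.8
grip_force: 0.0
wrist yel 1258 [436.2  -4.9  51. ] ((435.943115234375, -4.573783874511719), 25.384422302246094)
wrist stand 4258 [439.3  -4.   39.7] ((436.68145751953125, -4.32965087890625), 54.98147964477539)
top yel 113 [428.8  -2.6  50.7] ((434.4150085449219, -2.6766645908355713), 24.149059295654297)
top stand 344 [410.4  -1.1  39. ] ((427.97509765625, -1.4486708641052246), 53.11367416381836)
scene yel 165 [435.4  -3.8  50.2] ((435.1706237792969, -4.21712589263916), 24.37053680419922)
scene stand 683 [441.2   6.3  38.6] ((437.54302978515625, 0.03240203857421875), 58.04290771484375)
top yellow none
top turq 157 mean [545.6 205.4  10.7] circ [545.7 206.3] 26.0 zmed 10.9
top stand 352 mean [410.6  -1.   39.1] circ [428.   -1.4] 53.1 zmed 39.1
top ring 51 mean [419.1  -0.7  40.3] circ [419.7   5.8] 44.7 zmed 39.7
top lens 1244 mean [ 605.  -217.8  217.7] circ [ 615.6 -200. ] 79.8 zmed 217.1
top knob 54 mean [ 619.2 -134.1  262.3] circ [ 620.8 -134.3] 10.8 zmed 265.5
top 
[... 192 characters left out ...]
644.9 -22.5] 59.5 zmed 17.2
scene yellow none
scene turq 318 mean [550.1 209.1  10.1] circ [547.7 209.3] 27.6 zmed 10.1
scene stand 688 mean [441.2   6.3  38.7] circ [437.5   0. ] 58.0 zmed 38.6
scene ring 29 mean [439.2  -3.8  40. ] circ [432.9  -3.9] 34.3 zmed 40.1
scene lens 1001 mean [ 612.5 -216.   217. ] circ [ 615.1 -199.9] 79.6 zmed 216.3
scene knob 118 mean [ 627.9 -128.3  251.3] circ [ 626.1 -132.2] 10.8 zmed 252.3
scene knobtop 36 mean [ 626.5 -131.7  265.6] circ [ 625.4 -132.5] 10.4 zmed 265.7
scene hub 198 mean [650.2 -15.7 220.6] circ [650.8 -25.6] 23.9 zmed 224.3
scene foot 1108 mean [650.9 -14.5  16.6] circ [648.  -21.4] 61.4 zmed 16.6
[435.41080983  -2.92910146 483.70658992]
```

View pics/w4.png

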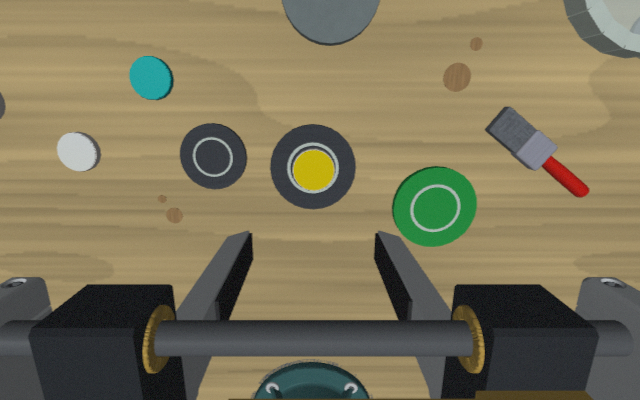

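The disc lies in the painted ring at (313,170): disc centre (435.9,-4.6), stand (436.7,-4.3). Knob ≈ (623.5,-133), hinge ≈ (645.5,-23). I move above the knob, turning the tool +1.48 so that the swing ends back at yaw 0.

```bash
python3 -m jog '[[[9,6,-10,0,0,0,0.75],[27,19,-10,0,0,0,0.75],[40,28,0,0,0,0,0.75],[40,28,0,0,0,0,0.75],[35,24,0,0,0,0,0.75],[20,14,0,0,0,0,0.75],[7,5,0,0,0,0,0.75],[0,0,0,0,0,-0.15,0.75],[0,0,0,0,0,-0.18,0.75],[0,0,0,0,0,-0.18,0.75],[0,0,0,0,0,-0.18,0.75],[0,0,0,0,0,-0.18,0.75],[0,0,0,0,0,-0.18,0.75],[0,0,0,0,0,-0.18,0.75],[0,0,0,0,0,-0.15,0.75],[0,0,0,0,0,-0.1,0.75],[0,0,0,0,0,0,0.75],[0,0,0,0,0,0,0.75],[0,0,0,0,0,0,0.75]]]'
python3 - <<'E'
from h import *
m,p,d=shot('wrist','w5'); import meas; meas.run('wrist','w5')
o=robot.get_obs(); print(o['time'],o['tcp_pos'],o['ee_rot'],o['joints'])
from scipy.spatial.transform import Rotation as R
print(R.from_rotvec(o['ee_rot']).as_matrix().round(3))
w=cloud(m,d); hsv=cv2.cvtColor(p,cv2.COLOR_RGB2HSV)
M=((hsv[...,0]<8)|(hsv[...,0]>172))&(hsv[...,1]>140)&(w[...,2]>200); ys,xs=np.nonzero(M); print(len(xs),xs.mean() if len(xs) else 0,ys.mean() if len(ys) else 0)
E
```

```text
time: 15.85
tcp_pos: [613.4, -126.6, 505.0]
ee_rot: [2.32, 2.118, -0.0]
force: [-0.0, -0.3, -0.3]
finger_gap: 70.7
grip_force: 0.0
wrist yellow none
wrist turq none
wrist stand 4784 mean [439.8  -2.6  39.7] circ [437.3  -3.8] 55.5 zmed 39.7
wrist ring 331 mean [440.7  -2.4  40.2] circ [436.9  -4. ] 32.8 zmed 40.2
wrist lens 8473 mean [ 609.5 -202.   218.5] circ [ 616. -200.] 80.0 zmed 217.2
wrist knob 1040 mean [ 624.6 -133.6  260.2] circ [ 624.8 -136.8] 10.6 zmed 266.7
wrist knobtop 698 mean [ 624.7 -136.   267.1] circ [ 624.8 -136.9] 10.5 zmed 267.3
wrist hub 1783 mean [646.8 -24.9 227.2] circ [647.1 -24.7] 16.8 zmed 227.4
wrist foot 3486 mean [633.7 -22.1  17.5] circ [647.6 -25.2] 59.9 zmed 17.5
15.9 [ 613.42697441 -126.67499347  505.02030197] [ 2.31961994e+00  2.11860093e+00 -5.70984276e-05] [-2.94109264e-01  2.68028904e-01  9.64460082e-01 -7.60525311e-05
  1.90905415e+00 -2.03610969e-01]
[[ 0.09   0.996  0.   ]
 [ 0.996 -0.09  -0.   ]
 [-0.     0.    -1.   ]]
1056 329.36079545454544 226.0189393939394
```

View pics/w5.png

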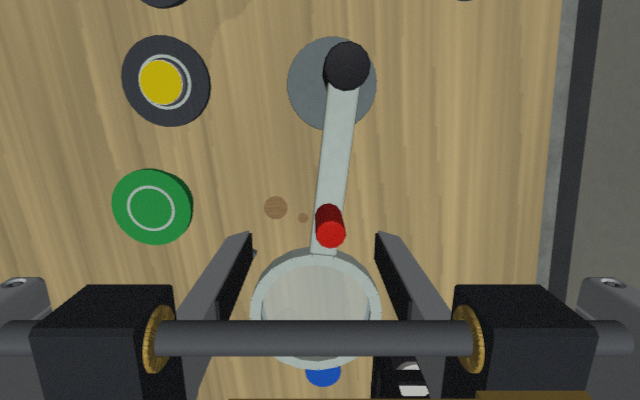

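In the wrist view the knob is at (330,225), the hub at (347,66), the lens at (315,305) and the disc in its ring at (162,82). From this camera: knob (624.8,-136.8), hub (647.1,-24.7), 114 mm apart (115 given). The swing needed is -1.47 rad, which in the tool frame is a constant row of about (1.75,-11.14,0 | 0.098). I descend and grip the knob.

```bash
python3 -m jog '[[[-4,6,0,0,0,0,0.75],[-4.5,6,5,0,0,0,0.75],[0,0,20,0,0,0,0.75],[0,0,25,0,0,0,0.75],[0,0,16,0,0,0,0.75],[0,0,6,0,0,0,0.75],[0,0,0,0,0,0,0.75],[0,0,0,0,0,0,0.75],[0,0,0,0,0,0,0.35],[0,0,0,0,0,0,0.3],[0,0,0,0,0,0,0.2],[0,0,0,0,0,0,0.2],[0,0,0,0,0,0,0.2],[0,0,0,0,0,0,0.2],[0,0,0,0,0,0,0.2]]]'
```

```text
time: 17.77
tcp_pos: [624.7, -136.4, 432.9]
ee_rot: [-2.319, -2.119, 0.0]
force: [0.8, 0.7, -0.7]
finger_gap: 21.2
grip_force: 30.0
```

Gripped, with a gap of about 22 mm. Now the swing.

```bash
python3 -m jog '[[[0.74,-5.59,0,0,0,0.049,0.2],[1.75,-11.14,0,0,0,0.0981,0.2],[1.75,-11.14,0,0,0,0.0981,0.2],[1.75,-11.14,0,0,0,0.0981,0.2],[1.75,-11.14,0,0,0,0.0981,0.2],[1.75,-11.14,0,0,0,0.0981,0.2],[1.75,-11.14,0,0,0,0.0981,0.2]]]'; python3 -m jog '[[[1.75,-11.14,0,0,0,0.0981,0.2],[1.75,-11.14,0,0,0,0.0981,0.2],[1.75,-11.14,0,0,0,0.0981,0.2],[1.75,-11.14,0,0,0,0.0981,0.2],[1.75,-11.14,0,0,0,0.0981,0.2],[1.75,-11.14,0,0,0,0.0981,0.2],[1.75,-11.14,0,0,0,0.0981,0.2],[1.75,-11.14,0,0,0,0.0981,0.2],[0.74,-5.59,0,0,0,0.049,0.2],[0,0,0,0,0,0,0.2],[0,0,0,0,0,0,0.2],[0,0,0,0,0,0,0.2]]]'
python3 - <<'E'
from h import *
from scipy.optimize import least_squares
for c,f in (('top','t6'),('wrist','w6'),('scene','s6')):
    m,p,d=shot(c,f); w=cloud(m,d); Z=w[...,2]
    M=(np.hypot(w[...,0]-437,w[...,1]+3)<85)&(Z>204)&(Z<232)
    P=w[M]; print(c,len(P), cv2.minEnclosingCircle(P[P[:,0]<480][:,:2].astype(np.float32)) if len(P)>5 else '')
    import meas; meas.run(c,f) if c!='x' else 0
E
```

```text
time: 18.65
tcp_pos: [561.8, -100.8, 432.9]
ee_rot: [2.868, 1.281, 0.0]
force: [0.9, 0.2, -0.2]
finger_gap: 21.3
grip_force: 30.0
time: 20.15
tcp_pos: [532.5, -12.3, 432.9]
ee_rot: [-3.141, -0.016, 0.002]
force: [-2.0, 2.6, 0.6]
finger_gap: 21.5
grip_force: 30.0
top 802 ((449.6961975097656, 2.418165922164917), 56.02290344238281)
top yellow none
top turq 160 mean [545.7 205.7  10.5] circ [546.  205.6] 25.6 zmed 10.6
top stand none
top ring none
top lens none
top knob none
top knobtop none
top hub none
top foot 14 mean [614.5 -70.5  17.4] circ [613.4 -70. ] 14.3 zmed 17.5
wrist 4586 ((438.7138977050781, -13.93815803527832), 43.32426071166992)
wrist yellow none
wrist turq 1562 mean [548.8 202.3  10.6] circ [547.7 203.9] 27.2 zmed 10.7
wrist stand 722 mean [465.4  22.4  39.4] circ [438.6  -3.6] 54.3 zmed 39.5
wrist ring 1 mean [466.3   8.3  40. ] circ [466.3   8.3] 0.0 zmed 40.0
wrist lens none
wrist knob none
wrist knobtop none
wrist hub 3566 mean [646.5 -24.5 227.4] circ [647.  -24.8] 16.8 zmed 227.5
wrist foot 4186 mean [644.7 -15.5  17.4] circ [647.3 -25.2] 60.0 zmed 17.5
scene 1381 ((438.10272216796875, -1.4404414892196655), 62.73438262939453)
scene yellow none
scene turq 316 mean [550.  208.7  10. ] circ [548.2 208.4] 27.5 zmed 10.0
scene stand 678 mean [441.4   5.4  38.7] circ [ 4.37e+02 -4.00e-01] 57.1 zmed 38.6
scene ring 27 mean [438.1   0.5  39.1] circ [434.1  -5.8] 34.8 zmed 38.7
scene lens none
scene knob none
scene knobtop none
scene hub 185 mean [651.  -15.6 220.9] circ [637.1 -14.7] 28.3 zmed 224.4
scene foot 1113 mean [650.5 -14.5  16.5] circ [648.1 -21.1] 62.6 zmed 16.5
```

View pics/t6.png

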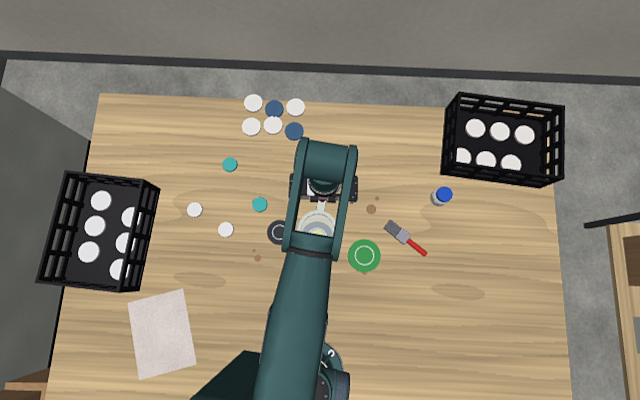

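The top view shows the lens frame over the stand around (317,228), partly hidden by the robot's arm. I release, lift and move aside to measure.

```bash
python3 -m jog '[[[0,0,0,0,0,0,0.3],[0,0,0,0,0,0,0.45],[0,0,0,0,0,0,0.6],[0,0,0,0,0,0,0.7],[0,0,-8,0,0,0,0.7],[0,0,-25,0,0,0,0.7],[0,0,-35,0,0,0,0.7],[0,0,-20,0,0,0,0.7],[0,15,0,0,0,0,0.7],[0,30,0,0,0,0,0.7],[0,40,0,0,0,0,0.7],[0,45,0,0,0,0,0.7],[0,45,0,0,0,0,0.7],[0,45,0,0,0,0,0.7],[0,40,0,0,0,0,0.7],[0,25,0,0,0,0,0.7],[0,10,0,0,0,0,0.7],[0,0,0,0,0,0,0.7]]]'
python3 - <<'E'
from h import *
for c,f in (('top','t7'),('scene','s7'),('wrist','w7')):
    m,p,d=shot(c,f); w=cloud(m,d); Z=w[...,2]; hsv=cv2.cvtColor(p,cv2.COLOR_RGB2HSV);H,S,V=[hsv[...,i].astype(int) for i in range(3)]
    red=((H<8)|(H>172))&(S>140)
    def rep(n,M):
        P=w[M]
        if len(P)>5: print(c,n,len(P),P.mean(0).round(1),cv2.minEnclosingCircle(P[:,:2].astype(np.float32)))
    near=lambda x,y,r:np.hypot(w[...,0]-x,w[...,1]-y)<r
    rep('knob',red&near(532,-12,40)&(Z>260)&(Z<275))
    rep('lens',near(437,-4,80)&(w[...,0]<470)&(Z>205)&(Z<230))
    rep('hub',near(646,-24,30)&(Z>222)&(Z<234))
    rep('foot',near(646,-24,70)&(Z>12)&(Z<25))
    rep('yel',near(437,-4,45)&(H>18)&(H<34)&(S>100)&(Z>0))
    rep('stand',near(437,-4,75)&(Z>34)&(Z<45))
E
python3 -c "
import cv2;a=cv2.imread('pics/t7.png')[130:290,230:430];cv2.imwrite('pics/t7c.png',cv2.resize(a,None,fx=3.5,fy=3.5,interpolation=cv2.INTER_CUBIC))"
```

```text
time: 22.55
tcp_pos: [535.6, -307.4, 520.6]
ee_rot: [-3.141, -0.015, 0.001]
force: [-1.0, -0.6, 0.4]
finger_gap: 65.7
grip_force: 0.0
top knob 45 [529.  -12.  266.6] ((529.5624389648438, -11.657795906066895), 10.401369094848633)
top lens 1102 [427.1  -2.6 217.8] ((435.51641845703125, -2.565051317214966), 59.41114807128906)
top hub 103 [641.7 -22.7 226.7] ((638.4827880859375, -23.27079963684082), 22.41222381591797)
top foot 561 [642.2 -23.3  17.2] ((644.1583251953125, -22.398696899414062), 59.79492950439453)
top stand 48 [387.7   2.2  39.3] ((400.06817626953125, 2.2018814086914062), 40.89876937866211)
scene knob 51 [536.   -7.9 265.3] ((534.505859375, -10.201857566833496), 10.977897644042969)
scene lens 1011 [429.    1.5 216.9] ((436.4207763671875, -2.2408652305603027), 62.07666778564453)
scene hub 125 [648.1 -19.  226. ] ((641.637451171875, -19.46490478515625), 23.105937957763672)
scene foot 1114 [650.6 -14.8  16.5] ((648.3753662109375, -21.057048797607422), 61.458030700683594)
scene yel 188 [433.9  -5.8  48.9] ((432.6988525390625, -12.740028381347656), 35.45826721191406)
scene stand 678 [441.3   6.1  38.6] ((435.86712646484375, 0.46163520216941833), 57.43873977661133)
wrist lens 1476 [451.5 -51.1 215.9] ((441.3795166015625, -37.25798416137695), 35.264312744140625)
wrist foot 5620 [647.9 -31.5  17.2] ((647.0469360351562, -26.285898208618164), 60.13859176635742)
wrist yel 928 [435.9  -4.7  50.7] ((433.09210205078125, -0.7405896186828613), 30.58966827392578)
wrist stand 3169 [440.6  -7.8  39.4] ((436.74664306640625, -4.370785236358643), 55.780826568603516)
```

View pics/t7c.png

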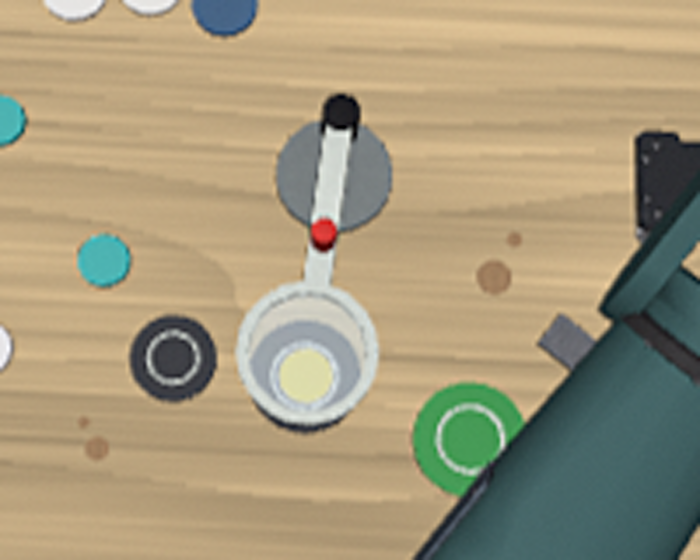

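Through the lens, at (308,352) in the crop, the disc shows in its ring. The top camera measures the lens at (435.5,-2.6) and earlier measured the disc at (434.4,-2.7), so they agree to about 1 mm. The robot is clear, so I hand in.

```bash
python3 -c "
from workcell import robot
print(robot.hand_in())"
```

```text
the job is handed in; nothing more can be done
None
```

The yellow disc lies yellow side up in the ring on the large dark stand, with the lens centred over it to within about 2 mm by the cameras. The robot is clear of everything, and the job was handed in at about 23 s of the 64 s allowed.

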